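Ease the heavy lid of the gun-parts soak tank shut until its catch snaps

TASK

Close the steel soak tank: bring its heavy lid forward from where it stands open, ease it down under control all the way so that it never drops or slams, then press it down on its rubber seal until the catch snaps and holds it fully shut by itself, and let go. Press firmly but do not force it, and leave the other things on the bench as they are.

Things in the scene. Friction and masses are not known exactly. Their poses are not given: they have to be found in the camera images.
- tank: Open steel soak tank, 200 x 300 mm and 105 mm high, standing fixed on the bench, turned about the vertical. Origin under the middle of its floor; x points from the front (with the catch) to the hinge side, y along the hinge, z up. The hinge axis runs along y, 112 mm behind the origin and 109 mm above the bench.
- lid (a joint): Lid angle in rad: 0 level and fully shut, 1.57 upright, 1.75 at its backstop; starts at 1.60 to 1.70. Its stiff hinge holds it only within about 0.15 rad of upright; further forward it falls. Lid alone, 1.2 to 1.7 kg: 8 to 11 N carry it at the handle when level. Held by the catch it rests at about 0.008; on the seal alone, at 0.02 to 0.06.
- lid_handle (a point): Middle of the lid's bow handle: a round steel bar, 12 mm thick, 130 mm long, parallel to the hinge, free all round: 36 mm clear of the lid's outer face. It lies 175 mm from the hinge axis along the lid and 45 mm off the lid's underside plane, so with lid angle a it is at x = 112 - 175 cos a + 45 sin a, z = 109 + 175 sin a + 45 cos a (mm, tank frame).
- lid_hinge (a point): Middle of the hinge axis, in the plane of the lid's underside. The lid is a 324 mm wide, 3 mm steel plate that reaches 238 mm from the axis; at its front edge a 30 mm wide tongue hangs 36 mm down and enters the catch.
- seal: Black rubber bulb seal on the rim (its frame is the tank's while free). The lid meets it at about 0.06 rad (10 mm at the handle) and sinks it like a spring; the lid's weight alone does not shut it. From there a growing downward push at the handle, 9 to 16 N at the last, snaps the catch at about 0.006 rad; the lid bottoms at -0.004 rad. Over about 25 N at the handle forces it.
- catch (a joint): Spring bolt of the slam catch in the middle of the tank's front, 83 mm up: 0 fully out, up to 0.0085 m pushed in. The lid's tongue pushes it back, and it springs out over the tongue once the lid is fully down.
- gun_cup: Bystander: aluminium gun cup in the tank, 68 mm across, 70 mm high; origin under its centre.
- air_cap: Bystander: small brass ring, 34 mm across, on the tank's floor; origin under its centre.
- tape_roll: Bystander: roll of masking tape lying before the tank's front, 100 mm across, 24 mm high; origin under its centre.
- mix_cup: Bystander: white open mixing cup beside the tank, 84 mm across, 95 mm high; origin under its centre.
- spanner: Bystander: steel spanner, 170 mm long, lying flat behind the tank's hinge side; origin under its middle.
- spray_gun: Bystander: metal spray gun lying on its side, 170 x 150 mm, 33 mm high; origin under the rear of its body.
- paint_tin: Bystander: paint tin, 108 mm across, 130 mm high, on the bench's left; origin under its centre.
- sand_block: Bystander: grey sanding block, 125 x 68 x 30 mm; origin under its centre.

How it is judged:
By the outcome, as a careful person would: the job done as asked, in the order asked, and still so for the second after the job is handed in, with the robot touching nothing.
It also fails if it takes over 51 s, if anything falls off the work surface, if the arm or the gripper's body presses on something with over 40 N, if the wrist force passes 120 N, or if a joint passes its speed limit or range.

ROBOT

A 6-joint arm with a two-finger parallel gripper is mounted at the origin on the work surface. World frame = base frame: x ahead of the robot, y to its left, z up, the work surface at z = 0. Lengths are in m, angles in rad, forces in N, time in s.
With the tool pointing down it reaches from about 0.275 to 0.85 m from the base axis. Payload 19 kg.
Tool frame: the origin (TCP) lies at the very end of the fingers, on their centre line; the grasp point (between the pads) lies 19 mm behind it; z points along the fingers, y is the line along which they close (so a half turn about z gives the same grasp; the last joint's range is limited). The gripper opens to 85 mm and grips with 20 to 120 N. Pads are 22 mm wide; open, the fingers measure 114 mm over their backs; the gripper's body (76 mm by 85 mm) begins 54 mm behind the grasp point. The pads swing forward as they close: fully open they stand 13 mm farther back than shut.
Start: joints at [1.147, 0.15, 1.437, -0, 1.554, -0.134], TCP at [0.164, 0.551, 0.231] pointing down, gripper open.
Joint ranges: [-2.8, 2.8], [-0.68, 2.1], [0.12, 2.68], [-1.39, 4.53], [0.16, 2.79], [-2.81, 2.81]. Speed limits (rad/s): [1.89, 1.89, 2.22, 3.01, 3.01, 3.01].

INTERFACE

Orientations are given as [roll, pitch, yaw] about the fixed x, y, z axes, in that order (R = Rz(yaw) Ry(pitch) Rx(roll)).
In Python, from station import * gives the robot as it stands.
- The arm moves only by the tool move_arm, never from a script. Its argument "rows" is one flat list of numbers, 7 for each row, row after row: the shift along the tool's x, y, z scaled (see below), then the turn, a rotation vector about the tool's x, y, z scaled (see below), then the finger opening in mm, from 0 to 85.4. In form: [x, y, z, rx, ry, rz, grip, x, y, z, rx, ry, rz, grip, ...]. A call has 1 to 5 rows; each row shifts and turns the commanded pose from where the row before left it, along the tool's axes as they then stand; what a row does not reach is not made up. The controller multiplies each number of a shift by 0.15 m and each number of a turn by 60 degrees. A row lasts 1/10 s, in which the tool goes at most 50 mm and 8.59 degrees, less where a joint would pass 70% of its speed; a pose out of reach is approached as far as the arm can. A call with a number of a shift or a turn outside -1 to 1 is refused whole. A call with a gripper value outside its range is refused whole. The fingers move at their own pace and stop on an object; "newtons" is the grip in N (left out, the last holds). Time passes only in rows, so rows that do not move let the fingers close. It gives the time, the measured TCP pose, the force, the opening and the grip force at its end, in the units of the state.
- sense(): the state, without advancing time (a new reading comes with each control period).
- read_camera(name): name is "scene" or "top" or "wrist"; returns the picture (480x640x3 uint8, blue, green, red); there is no depth.
- calibration(name): a dict with "fovy" (degrees; the focal length in pixels is half the picture's height over the tangent of half this angle, whatever the lens; pixels are square), "cx", "cy" (the principal point, pixels), "extrinsics" (4x4, takes a point from world to camera coordinates). Camera axes: x right, y down, z forward; pixel columns grow to the right and rows downward; lengths in m; the calibration is good to about 2 mm. A picture is of the moment at which its call begins: read the wrist's pose just before it. calibration takes no time and is no camera call; for the wrist camera it gives the pose at the moment of the call.
- close_job(): hands the job in; it is judged then, once.
The state is a dict: "time": time; "qpos": joint angles; "joint_vel": joint speeds; "joint_torque": joint torques, N m; "ee_pos": TCP position; "eef_rot": TCP orientation; "ft_force": force on the tool from outside, world axes, zero at the start; "ft_torque": the same for the moment, N m; "width": finger opening in m; "grasp_force": force on a finger pad.
Only numpy, scipy, OpenCV 4.12 (cv2) and the standard library are available. Lean on these libraries where they do the work, as an engineer would, in place of code of your own. Each camera call takes 0.05 s, during which the arm holds its last target. There are 200 camera calls.

## Working session

There is one attempt and no reset: what is moved stays moved. The work goes in short steps, Python scripts to look and compute and a tool call to move; the robot and the scene stay as the last step left them, time stands still between calls to the robot, and variables do not carry over. Pictures are saved under pics/ and viewed, at most 10 in all, crops included, and the job is handed in when it is done.

Besides the shell and the picture viewer there is one more tool, called after "Call:" as name(argument=value, ...) on one line, values as JSON. move_arm: Moves the arm, as the interface text tells. Its arguments: {"type":"object","properties":{"rows":{"type":"array","items":{"type":"number"}},"newtons":{"type":"number"}},"required":["rows"]}

```bash
mkdir -p pics; ls
python3 - <<'E'
from station import *
import cv2
s=sense(); print({k:s[k] for k in ("time","ee_pos","eef_rot","ft_force","width")})
for n in ("scene","top"):
    cv2.imwrite(f"pics/{n}0.png",read_camera(n)); c=calibration(n); print(n,c)
E
```

```text
pics
{'time': 0.0, 'ee_pos': array([0.16422208, 0.55079478, 0.23068076]), 'eef_rot': array([-3.14037073e+00, -1.59200005e-04,  2.85178280e+00]), 'ft_force': array([ 0.18697055,  0.29740916, -0.83878913]), 'width': 0.08553565682945918}
scene {'fovy': 52.56538265729404, 'cx': 312.81423560536257, 'cy': 239.2172096752719, 'extrinsics': array([[ 0.44539226,  0.89532753,  0.00378731, -0.24643581],
       [ 0.77320178, -0.38249956, -0.50581923, -0.4150183 ],
       [-0.45142524,  0.22821633, -0.86263118,  1.44898062],
       [ 0.        ,  0.        ,  0.        ,  1.        ]])}
top {'fovy': 49.14020783010286, 'cx': 321.64478521143246, 'cy': 245.9278637610762, 'extrinsics': array([[ 0.07109304, -0.99745476, -0.00545698, -0.03899695],
       [-0.97667427, -0.06849855, -0.20350754,  0.60600824],
       [ 0.20261577,  0.01979767, -0.97905817,  1.32824229],
       [ 0.        ,  0.        ,  0.        ,  1.        ]])}
```

View pics/scene0.png

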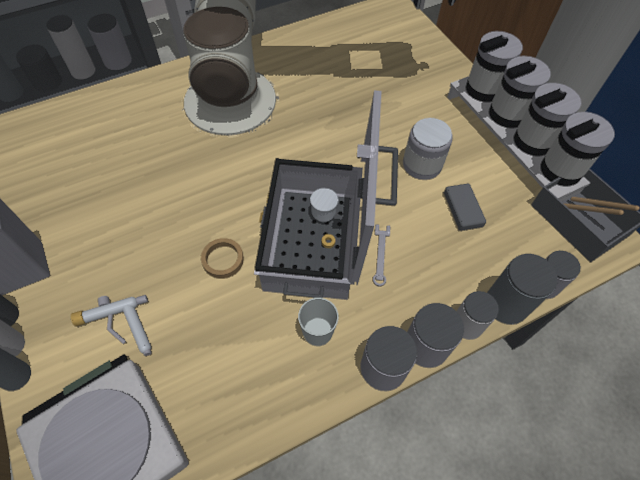

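View pics/top0.png

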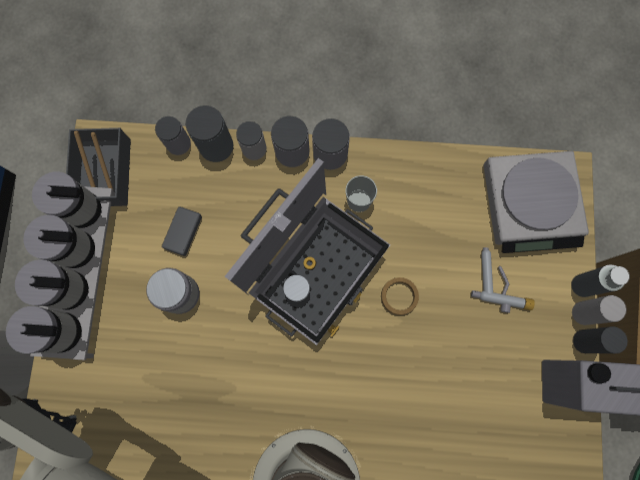

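The scene view shows the open tank near (310,230), with the lid's edge at (375,90)-(365,280) and the bow handle at (395,175). The top view shows the tank rim corners near (330,205), (388,245), (318,345) and (258,290), the lid to the upper left, and the handle at about (262,213). I'll zoom in to pick accurate points.

Run:
```python
import cv2,numpy as np
t=cv2.imread("pics/top0.png")[150:355,220:420]; s=cv2.imread("pics/scene0.png")[80:310,245:410]
t=cv2.resize(t,None,fx=2.9,fy=2.9,interpolation=cv2.INTER_CUBIC)
cv2.imwrite("pics/tz.png",t)
```

```text
(no output)
```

View pics/tz.png

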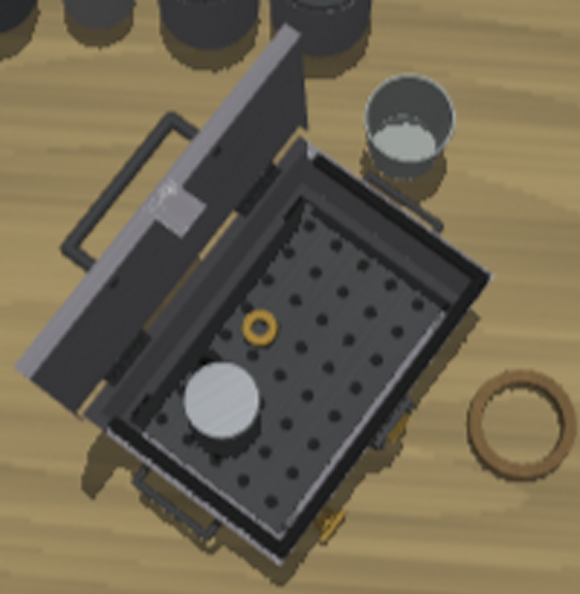

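The zoomed top view gives the rim corners at zoom pixels (490,277), (282,562), (108,428) and (308,148). The handle bar runs from (170,120) to (70,247).

```bash
cat > h.py <<'E'
from station import *
import numpy as np, cv2
from scipy.spatial.transform import Rotation as R
def proj(n,P,c=None):
    c=c or calibration(n); f=240/np.tan(np.radians(c["fovy"]/2)); E=np.array(c["extrinsics"])
    q=np.atleast_2d(P)@E[:3,:3].T+E[:3,3]; return q[:,:2]/q[:,2:]*f+[c["cx"],c["cy"]]
def ray(n,uv,z,c=None):
    c=c or calibration(n); f=240/np.tan(np.radians(c["fovy"]/2)); E=np.array(c["extrinsics"])
    o=-E[:3,:3].T@E[:3,3]; d=E[:3,:3].T@np.array([(uv[0]-c["cx"])/f,(uv[1]-c["cy"])/f,1])
    return o+d*(z-o[2])/d[2]
E
python3 - <<'E'
from h import *
Z=lambda p:(p[0]/2.9+220-.3,p[1]/2.9+150-.3)
P=[ray("top",Z(p),.105) for p in [(490,277),(282,562),(108,428),(308,148)]]
P=np.array(P);print(P.round(4))
print([np.linalg.norm(P[i]-P[(i+1)%4]).round(4) for i in range(4)])
xd=(P[3]-P[0]+P[2]-P[1])[:2]; yd=(P[0]-P[1]+P[3]-P[2])[:2]
# tank y = z x x
a1=np.arctan2(xd[1],xd[0]); 
for y in (yd,-yd):
    print("yaw x",a1,"yaw from y",np.arctan2(y[1],y[0])-np.pi/2)
c=P.mean(0)[:2];print("centre",c)
for z in (.26,.28,.275):
    m=[ray("top",Z(p),z)[:2] for p in [(170,120),(70,247)]]; print(z,np.round(m,4),np.linalg.norm(m[0]-m[1]))
E
```

```text
[[ 6.123e-01 -1.683e-01  1.050e-01]
 [ 3.520e-01 -2.900e-03  1.050e-01]
 [ 4.554e-01  1.560e-01  1.050e-01]
 [ 7.194e-01  4.000e-04  1.050e-01]]
[np.float64(0.3084), np.float64(0.1896), np.float64(0.3065), np.float64(0.1999)]
yaw x 0.99988472679867 yaw from y -2.1201018262935776
yaw x 0.99988472679867 yaw from y 1.0214908272962155
centre [ 0.53477807 -0.00370667]
0.26 [[0.6887 0.1091]
 [0.5796 0.1783]] 0.12920062254585263
0.28 [[0.6824 0.1068]
 [0.5752 0.1748]] 0.1269798046674433
0.275 [[0.684  0.1074]
 [0.5763 0.1757]] 0.12753500913704552
```

```bash
cat >> h.py <<'E'
yaw=1.017; C=np.array([.5348,-.0037])
X=np.array([np.cos(yaw),np.sin(yaw),0]); Y=np.array([-X[1],X[0],0]); Zv=np.array([0,0,1.])
O=np.array([*C,0])
def bar(a): return O+X*(.112-.175*np.cos(a)+.045*np.sin(a))+Zv*(.109+.175*np.sin(a)+.045*np.cos(a))
def rot(t):
    z=-np.sin(t)*X-np.cos(t)*Zv; return R.from_matrix(np.c_[Y,np.cross(z,Y),z])
def pose(p,t,back=0.):  # grasp point p, tilt t, tool backed off along its axis
    r=rot(t); z=r.as_matrix()[:,2]; return p+z*(.019-back), r
def cur():
    s=sense(); return np.array(s["ee_pos"]),R.from_euler("xyz",s["eef_rot"])
def rows(p0,r0,p1,r1):   # one relative row, unlimited
    return np.r_[r0.inv().apply(p1-p0)/.15,(r0.inv()*r1).as_rotvec()/np.radians(60)]
def plan(targets,start=None,nmin=1,smax=.3,tmax=.13):
    p,r=start or cur()
    for q,k in targets:
        v=rows(p,r,q,k); n=max(nmin,int(np.ceil(max(np.linalg.norm(v[:3])/smax,np.linalg.norm(v[3:])/tmax))))
        for i in range(n):   # straight line, rotation constant about body axis
            ra=r*R.from_rotvec((r.inv()*k).as_rotvec()*i/n); rb=r*R.from_rotvec((r.inv()*k).as_rotvec()*(i+1)/n)
            print(rows(p+(q-p)*i/n,ra,p+(q-p)*(i+1)/n,rb).round(3).tolist())
        print("--"); p,r=q,k
E
python3 - <<'E'
from h import *
b=bar(1.66); print("bar",b)
p,r=cur()
plan([(p+[.06,-.05,.2],R.from_rotvec([0,0,-.1])*r),pose(b,.45,.12)])
print(proj("top",[bar(1.6),bar(1.66),bar(1.7)]),proj("scene",[bar(1.6)+.065*Y,bar(1.6)-.065*Y,bar(1.7)+.065*Y,bar(1.7)-.065*Y]))
for uv in [(172,290)]: print(ray("top",uv,.13))
E
```

```text
bar [0.62547439 0.14294146 0.27929535]
[-0.096, -0.041, -0.267, -0.0, 0.0, 0.019]
[-0.096, -0.039, -0.267, -0.0, 0.0, 0.019]
[-0.097, -0.037, -0.267, -0.0, 0.0, 0.019]
[-0.098, -0.036, -0.267, -0.0, 0.0, 0.019]
[-0.099, -0.034, -0.267, -0.0, 0.0, 0.019]
--
[-0.286, -0.075, 0.034, 0.036, 0.003, 0.013]
[-0.287, -0.07, 0.035, 0.036, 0.003, 0.013]
[-0.288, -0.065, 0.037, 0.036, 0.003, 0.013]
[-0.289, -0.059, 0.039, 0.036, 0.003, 0.013]
[-0.29, -0.054, 0.04, 0.036, 0.003, 0.013]
[-0.29, -0.049, 0.041, 0.036, 0.003, 0.013]
[-0.291, -0.043, 0.042, 0.036, 0.003, 0.013]
[-0.292, -0.038, 0.042, 0.036, 0.003, 0.013]
[-0.292, -0.032, 0.043, 0.036, 0.003, 0.013]
[-0.293, -0.027, 0.043, 0.036, 0.003, 0.013]
[-0.293, -0.021, 0.043, 0.036, 0.003, 0.013]
[-0.294, -0.016, 0.043, 0.036, 0.003, 0.013]
--
[[263.68088798 216.439221  ]
 [260.20058513 214.23485263]
 [257.95556186 212.8441767 ]] [[389.93874977 147.94375957]
 [389.11289149 200.23870621]
 [397.91663248 150.47347139]
 [397.65818489 202.7034132 ]]
[0.45603392 0.36440613 0.13      ]
```

Call:
move_arm(rows=[-0.096,-0.041,-0.267,0,0,0.019,32,-0.096,-0.039,-0.267,0,0,0.019,32,-0.097,-0.037,-0.267,0,0,0.019,32,-0.098,-0.036,-0.267,0,0,0.019,32,-0.099,-0.034,-0.267,0,0,0.019,32], newtons=70)

```text
time: 0.6
ee_pos: [0.2245, 0.5001, 0.433]
eef_rot: [-3.141, -0.0, 2.752]
ft_force: [0.4, 0.7, 0.7]
width: 0.0321
grasp_force: 0.0
```

Call:
move_arm(rows=[-0.286,-0.075,0.034,0.036,0.003,0.013,32,-0.287,-0.07,0.035,0.036,0.003,0.013,32,-0.288,-0.065,0.037,0.036,0.003,0.013,32,-0.289,-0.059,0.039,0.036,0.003,0.013,32,-0.29,-0.054,0.04,0.036,0.003,0.013,32])

```text
time: 1.1
ee_pos: [0.4024, 0.366, 0.4059]
eef_rot: [-2.951, -0.01, 2.683]
ft_force: [0.3, 2.0, -0.5]
width: 0.0316
grasp_force: 0.0
```

Run:
```python
from h import *
s=sense(); print(s["time"],s["ee_pos"],s["qpos"].round(2),s["width"])
plan([pose(bar(1.66),.45,.12)])
```

```text
1.1 [0.40244675 0.36596222 0.40586191] [ 0.64  0.21  1.03 -0.09  2.07 -0.51] 0.031637400237665377
[-0.289, -0.048, 0.041, 0.035, 0.003, 0.013]
[-0.29, -0.042, 0.042, 0.035, 0.003, 0.013]
[-0.29, -0.037, 0.042, 0.035, 0.003, 0.013]
[-0.291, -0.032, 0.043, 0.035, 0.003, 0.013]
[-0.291, -0.026, 0.043, 0.035, 0.003, 0.013]
[-0.292, -0.021, 0.043, 0.035, 0.003, 0.013]
[-0.292, -0.015, 0.043, 0.035, 0.003, 0.013]
--
```

Call:
move_arm(rows=[-0.289,-0.048,0.041,0.035,0.003,0.013,32,-0.29,-0.042,0.042,0.035,0.003,0.013,32,-0.29,-0.037,0.042,0.035,0.003,0.013,32,-0.291,-0.032,0.043,0.035,0.003,0.013,32,-0.291,-0.026,0.043,0.035,0.003,0.013,32])

```text
time: 1.6
ee_pos: [0.5783, 0.2333, 0.3802]
eef_rot: [-2.767, -0.006, 2.613]
ft_force: [0.2, -0.1, 0.4]
width: 0.032
grasp_force: 0.0
```

Call:
move_arm(rows=[-0.292,-0.021,0.043,0.035,0.003,0.013,32,-0.292,-0.015,0.043,0.035,0.003,0.013,32,0,0,0,0,0,0,32])

```text
time: 1.9
ee_pos: [0.6511, 0.1781, 0.3649]
eef_rot: [-2.688, -0.004, 2.582]
ft_force: [-0.1, 0.7, -1.4]
width: 0.0319
grasp_force: 0.0
```

Run:
```python
from h import *
s=sense(); print(s["time"],s["ee_pos"],s["qpos"].round(2),s["width"],s["ft_force"])
c=calibration("wrist"); w=read_camera("wrist"); sc=read_camera("scene"); tp=read_camera("top")
cv2.imwrite("pics/w1.png",w)
cv2.imwrite("pics/st1.png",np.hstack([cv2.resize(sc[60:310,220:460],None,fx=1.6,fy=1.6),cv2.resize(tp[120:370,190:430],None,fx=1.6,fy=1.6)]))
for a in (1.6,1.66,1.7): print(a,proj("wrist",[bar(a)+.065*Y,bar(a)-.065*Y],c).round(0).tolist())
plan([pose(bar(1.66),.45,0)])
```

```text
1.9 [0.65114199 0.17810259 0.36486189] [ 0.29  0.65  0.55 -0.38  2.26 -0.92] 0.03192727332478134 [-0.13684984  0.71727721 -1.40138843]
1.6 [[297.0, 134.0], [301.0, 336.0]]
1.66 [[316.0, 134.0], [317.0, 337.0]]
1.7 [[328.0, 134.0], [327.0, 337.0]]
[-0.004, -0.002, 0.267, 0.001, -0.001, -0.0]
[-0.004, -0.002, 0.267, 0.001, -0.001, -0.0]
[-0.004, -0.002, 0.267, 0.001, -0.001, -0.0]
--
```

View pics/w1.png

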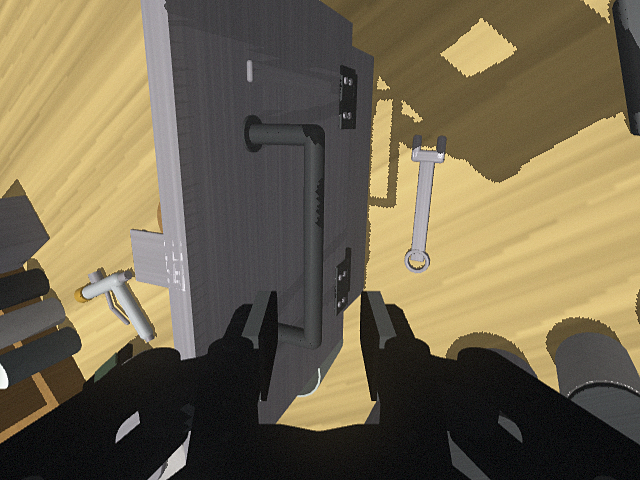

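View pics/st1.png

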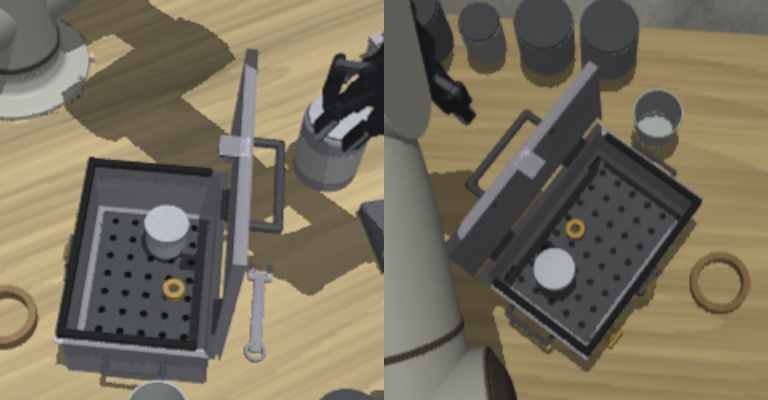

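The wrist view shows the bar as a line from (313,130) to (313,340). The model predicts column 316 for 1.66 rad, so the lid is at about 1.65 and the bar is centred between the fingers. In the scene and top views the gripper is above and behind the handle, with nothing touched. Next I descend along the tool axis.

Call:
move_arm(rows=[-0.003,-0.006,0.2,0,0,0,32,-0.003,-0.004,0.2,0,0,0,32,-0.003,-0.002,0.2,0,0,0,32,-0.003,-0.002,0.2,0,0,0,32,0,0,0,0,0,0,32])

```text
time: 2.55
ee_pos: [0.6183, 0.1348, 0.2616]
eef_rot: [-2.693, -0.003, 2.587]
ft_force: [-0.1, 0.2, 0.9]
width: 0.0321
grasp_force: 0.0
```

Run:
```python
from h import *
s=sense(); print(s["time"],s["ee_pos"],s["ft_force"])
c=calibration("wrist"); w=read_camera("wrist"); cv2.imwrite("pics/w2.png",w)
plan([pose(bar(1.65),.45,0)])
```

```text
2.55 [0.61829401 0.13481565 0.26158337] [-0.06179264  0.21781064  0.92933448]
[-0.009, 0.001, 0.008, 0.004, -0.001, -0.001]
--
```

View pics/w2.png

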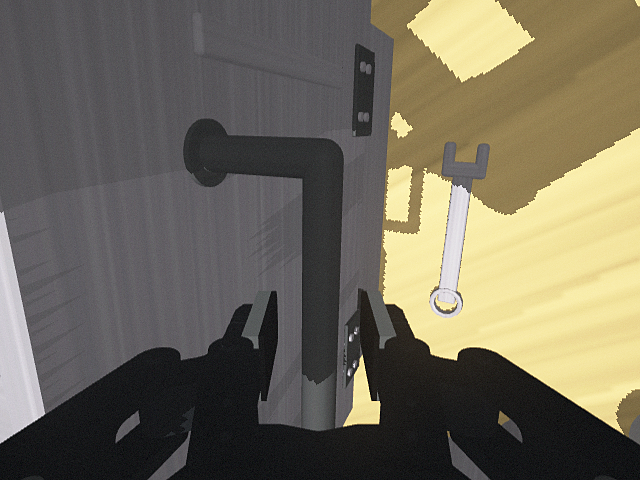

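The bar, at columns 303-343, lies between the pads and is well centred, with no contact yet. Closing.

Call:
move_arm(rows=[0,0,0,0,0,0,5,0,0,0,0,0,0,5,0,0,0,0,0,0,5,0,0,0,0,0,0,5], newtons=60)

```text
time: 3.0
ee_pos: [0.6209, 0.136, 0.2656]
eef_rot: [-2.698, 0.002, 2.587]
ft_force: [-2.3, 3.4, 9.3]
width: 0.0102
grasp_force: 58.5
```

```bash
cat >> h.py <<'E'
def arc(a0,a1,n,t0=.45,a_s=1.65):
    tl=lambda a:t0*np.clip(a/a_s,0,1)
    A=np.linspace(a0,a1,n+1); P=[pose(bar(a),tl(a)) for a in A]
    for i in range(n): print([*rows(*P[i],*P[i+1]).round(3).tolist()[:4]], f"a={A[i+1]:.3f}")
E
python3 - <<'E'
from h import *
s=sense(); print(s["time"],s["ee_pos"],s["ft_force"],s["width"],s["grasp_force"])
b=cur()[0]-cur()[1].as_matrix()[:,2]*.019
d=b-O; print("grasp pt tank",d@X,d@Y,b[2], "a est", [ (a,(bar(a)-O)@X,bar(a)[2]) for a in (1.64,1.67)])
arc(1.65,.05,40)
E
```

```text
3.0 [0.62090097 0.13598008 0.26560944] [-2.31442847  3.36401249  9.33652045] 0.010231417389595153 58.4598970413208
grasp pt tank 0.172243597028211 0.0002502839221966892 0.282768552092176 a est [(1.64, np.float64(0.16899326567382364), np.float64(0.2804694365414226)), (1.67, np.float64(0.17411093214623552), np.float64(0.2786827395698388))]
[-0.0, -0.046, 0.007, -0.01] a=1.610
[0.0, -0.046, 0.008, -0.01] a=1.570
[-0.0, -0.046, 0.009, -0.01] a=1.530
[-0.0, -0.046, 0.011, -0.01] a=1.490
[0.0, -0.045, 0.012, -0.01] a=1.450
[-0.0, -0.045, 0.014, -0.01] a=1.410
[-0.0, -0.044, 0.015, -0.01] a=1.370
[-0.0, -0.044, 0.016, -0.01] a=1.330
[0.0, -0.044, 0.017, -0.01] a=1.290
[0.0, -0.043, 0.019, -0.01] a=1.250
[0.0, -0.042, 0.02, -0.01] a=1.210
[-0.0, -0.042, 0.021, -0.01] a=1.170
[-0.0, -0.041, 0.023, -0.01] a=1.130
[-0.0, -0.04, 0.024, -0.01] a=1.090
[0.0, -0.04, 0.025, -0.01] a=1.050
[0.0, -0.039, 0.026, -0.01] a=1.010
[-0.0, -0.038, 0.027, -0.01] a=0.970
[-0.0, -0.037, 0.029, -0.01] a=0.930
[-0.0, -0.037, 0.03, -0.01] a=0.890
[0.0, -0.036, 0.031, -0.01] a=0.850
[-0.0, -0.035, 0.032, -0.01] a=0.810
[0.0, -0.034, 0.033, -0.01] a=0.770
[-0.0, -0.033, 0.034, -0.01] a=0.730
[0.0, -0.032, 0.035, -0.01] a=0.690
[-0.0, -0.031, 0.036, -0.01] a=0.650
[-0.0, -0.03, 0.037, -0.01] a=0.610
[0.0, -0.029, 0.038, -0.01] a=0.570
[0.0, -0.028, 0.038, -0.01] a=0.530
[-0.0, -0.027, 0.039, -0.01] a=0.490
[0.0, -0.025, 0.04, -0.01] a=0.450
[-0.0, -0.024, 0.041, -0.01] a=0.410
[0.0, -0.023, 0.042, -0.01] a=0.370
[-0.0, -0.022, 0.042, -0.01] a=0.330
[0.0, -0.021, 0.043, -0.01] a=0.290
[-0.0, -0.019, 0.044, -0.01] a=0.250
[0.0, -0.018, 0.044, -0.01] a=0.210
[-0.0, -0.017, 0.045, -0.01] a=0.170
[0.0, -0.015, 0.045, -0.01] a=0.130
[-0.0, -0.014, 0.046, -0.01] a=0.090
[0.0, -0.013, 0.046, -0.01] a=0.050
```

Call:
move_arm(rows=[0,-0.046,0.003,-0.01,0,0,5,0,-0.046,0.004,-0.01,0,0,5,0,-0.046,0.005,-0.01,0,0,5])

```text
time: 3.3
ee_pos: [0.6102, 0.1192, 0.2707]
eef_rot: [-2.728, -0.001, 2.587]
ft_force: [-5.4, 2.6, -14.7]
width: 0.0103
grasp_force: 58.2
```

```bash
cat >> h.py <<'E'
def st():
    s=sense(); p,r=cur(); g=p-r.as_matrix()[:,2]*.019; d=g-O-.112*X-.109*Zv
    u,w=d@X,d[2]; a=np.arctan2(w,-u)-np.arctan2(.045,.175)
    f=np.array(s["ft_force"]); n=bar(a+.01)-bar(a-.01); n/=np.linalg.norm(n); e=np.cross(n,Y)
    print("t",s["time"],"a %.3f rad %.1fmm (180.7) off %.1f"%(a,1e3*np.hypot(u,w),1e3*d@Y),"tilt %.3f"%np.arctan2(-(r.as_matrix()[:,2]@X),-r.as_matrix()[2,2]),
     "F tank xyz",(f@X).round(1),(f@Y).round(1),f[2].round(1),"F opening-dir %.1f"%(f@n),"w",s["width"].round(4),"g",round(s["grasp_force"],1))
E
python3 -c "from h import *; st()"
```

```text
Traceback (most recent call last):
  File "h.py", line 40, in st
    "F tank xyz",(f@X).round(1),(f@Y).round(1),f[2].round(1),"F opening-dir %.1f"%(f@n),"w",s["width"].round(4),"g",round(s["grasp_force"],1))
                                                                                            ^^^^^^^^^^^^^^^^
AttributeError: 'float' object has no attribute 'round'
```

```bash
sed -i 's/s\["width"\].round(4)/round(s["width"],4)/' h.py; python3 -c "from h import *; st(); print(sense()['ft_torque'])"
```

```text
t 3.3 a 1.538 rad 183.4mm (180.7) off 0.5 tilt 0.413 F tank xyz -0.6 6.0 -14.7 F opening-dir 2.6 w 0.0103 g 58.2
[ 1.42375358  0.08086583 -0.5151074 ]
```

Call:
move_arm(rows=[0,-0.046,0.017,-0.01,0,0,5,0,-0.045,0.018,-0.01,0,0,5,0,-0.045,0.014,-0.01,0,0,5])

```text
time: 3.6
ee_pos: [0.5985, 0.1009, 0.2732]
eef_rot: [-2.761, -0.0, 2.587]
ft_force: [-9.0, 6.7, -2.1]
width: 0.0101
grasp_force: 59.0
```

```bash
python3 -c "from h import *; st()"
```

```text
t 3.6 a 1.415 rad 182.7mm (180.7) off 0.8 tilt 0.381 F tank xyz 0.9 11.2 -2.1 F opening-dir 1.1 w 0.0101 g 59.0
```

Call:
move_arm(rows=[0.006,-0.044,0.015,-0.01,0,0,5,0.006,-0.044,0.016,-0.01,0,0,5,0.005,-0.044,0.017,-0.01,0,0,5,0.004,-0.043,0.019,-0.01,0,0,5])

```text
time: 4.0
ee_pos: [0.5825, 0.0768, 0.2722]
eef_rot: [-2.802, 0.004, 2.586]
ft_force: [16.5, -6.2, 0.4]
width: 0.0097
grasp_force: 59.1
```

```bash
python3 -c "from h import *; st()"
```

```text
t 4.0 a 1.252 rad 181.6mm (180.7) off 1.8 tilt 0.340 F tank xyz 3.5 -17.3 0.4 F opening-dir 3.5 w 0.0097 g 59.1
```

Call:
move_arm(rows=[-0.005,-0.042,0.02,-0.01,0,0,5,-0.003,-0.042,0.021,-0.01,0,0,5,0,-0.041,0.023,-0.01,0,0,5,0,-0.04,0.024,-0.01,0,0,5])

```text
time: 4.4
ee_pos: [0.5676, 0.0531, 0.2669]
eef_rot: [-2.843, -0.0, 2.586]
ft_force: [2.6, 0.1, -4.0]
width: 0.01
grasp_force: 58.5
```

```bash
python3 -c "from h import *; st()"
```

```text
t 4.4 a 1.091 rad 180.7mm (180.7) off 2.0 tilt 0.299 F tank xyz 1.4 -2.2 -4.0 F opening-dir 0.5 w 0.01 g 58.5
```

Call:
move_arm(rows=[0,-0.04,0.025,-0.01,0,0,5,0.001,-0.039,0.026,-0.01,0,0,5,0.001,-0.038,0.027,-0.01,0,0,5,0.001,-0.037,0.029,-0.01,0,0,5,0.001,-0.037,0.03,-0.01,0,0,5])

```text
time: 4.9
ee_pos: [0.5496, 0.0255, 0.2541]
eef_rot: [-2.895, -0.001, 2.586]
ft_force: [7.8, 1.5, -15.9]
width: 0.0093
grasp_force: 58.3
```

```bash
python3 -c "from h import *; st()"
```

```text
t 4.9 a 0.890 rad 179.8mm (180.7) off 2.7 tilt 0.246 F tank xyz 5.4 -5.9 -15.9 F opening-dir -1.7 w 0.0093 g 58.3
```

Call:
move_arm(rows=[-0.002,-0.034,0.036,-0.01,0,0,5,0,-0.033,0.036,-0.01,0,0,5,0,-0.033,0.035,-0.01,0,0,5,0,-0.033,0.034,-0.01,0,0,5])

```text
time: 5.3
ee_pos: [0.5367, 0.005, 0.2384]
eef_rot: [-2.937, -0.002, 2.586]
ft_force: [1.2, 6.9, -14.1]
width: 0.0096
grasp_force: 58.4
```

```bash
python3 -c "from h import *; st()"
```

```text
t 5.3 a 0.726 rad 178.5mm (180.7) off 3.0 tilt 0.204 F tank xyz 6.5 2.6 -14.1 F opening-dir -2.5 w 0.0096 g 58.4
```

Call:
move_arm(rows=[0,-0.029,0.04,-0.01,0,0,5,0,-0.028,0.041,-0.01,0,0,5,0,-0.027,0.041,-0.01,0,0,5,0,-0.027,0.041,-0.01,0,0,5])

```text
time: 5.7
ee_pos: [0.5251, -0.0132, 0.2182]
eef_rot: [-2.978, -0.001, 2.586]
ft_force: [-7.8, 2.3, -2.8]
width: 0.0097
grasp_force: 60.2
```

```bash
python3 -c "from h import *; st()"
```

```text
t 5.7 a 0.557 rad 176.8mm (180.7) off 3.2 tilt 0.164 F tank xyz -2.1 7.8 -2.8 F opening-dir -3.5 w 0.0097 g 60.2
```

```bash
sed -i 's/^O=.*/O=np.array([*C,0])+.006*X/' h.py; python3 -c "from h import *; st(); arc(.535,.095,11,.164,.557)"
```

```text
t 5.7 a 0.533 rad 181.0mm (180.7) off 3.2 tilt 0.164 F tank xyz -2.1 7.8 -2.8 F opening-dir -3.5 w 0.0097 g 60.2
[-0.0, -0.026, 0.04, -0.011] a=0.495
[0.0, -0.025, 0.04, -0.011] a=0.455
[0.0, -0.024, 0.041, -0.011] a=0.415
[0.0, -0.023, 0.042, -0.011] a=0.375
[-0.0, -0.021, 0.042, -0.011] a=0.335
[-0.0, -0.02, 0.043, -0.011] a=0.295
[0.0, -0.019, 0.044, -0.011] a=0.255
[0.0, -0.018, 0.044, -0.011] a=0.215
[0.0, -0.017, 0.045, -0.011] a=0.175
[0.0, -0.015, 0.045, -0.011] a=0.135
[0.0, -0.014, 0.046, -0.011] a=0.095
```

Call:
move_arm(rows=[0.002,-0.026,0.04,-0.011,0,0,5,0.002,-0.025,0.04,-0.011,0,0,5,0.002,-0.024,0.041,-0.011,0,0,5,0.001,-0.023,0.042,-0.011,0,0,5])

```text
time: 6.1
ee_pos: [0.5158, -0.028, 0.1959]
eef_rot: [-3.026, 0.0, 2.586]
ft_force: [-7.0, -1.6, -3.7]
width: 0.0095
grasp_force: 59.1
```

```bash
python3 -c "from h import *; st()"
```

```text
t 6.1 a 0.374 rad 180.6mm (180.7) off 3.4 tilt 0.116 F tank xyz -5.0 5.1 -3.7 F opening-dir -5.9 w 0.0095 g 59.1
```

Call:
move_arm(rows=[0.001,-0.022,0.042,-0.011,0,0,5,0.001,-0.021,0.043,-0.011,0,0,5,0,-0.019,0.044,-0.011,0,0,5,0,-0.018,0.044,-0.011,0,0,5])

```text
time: 6.5
ee_pos: [0.5083, -0.0395, 0.171]
eef_rot: [-3.073, 0.0, 2.586]
ft_force: [9.5, 9.2, -10.6]
width: 0.0097
grasp_force: 58.5
```

```bash
python3 -c "from h import *; st()"
```

```text
t 6.5 a 0.214 rad 180.2mm (180.7) off 3.7 tilt 0.069 F tank xyz 12.8 -3.2 -10.6 F opening-dir -3.7 w 0.0097 g 58.5
```

Now too far forward, so I ease back slightly in y and go slower.

Call:
move_arm(rows=[0,-0.01,0.035,-0.009,0,0,5,0,-0.007,0.033,-0.009,0,0,5,0,-0.007,0.03,-0.009,0,0,5,0,-0.006,0.025,-0.009,0,0,5])

```text
time: 6.9
ee_pos: [0.5048, -0.0449, 0.1532]
eef_rot: [-3.108, -0.0, 2.586]
ft_force: [-0.7, -2.4, -4.8]
width: 0.0098
grasp_force: 59.2
```

```bash
python3 -c "from h import *; st(); arc(.1,.0,4,.02,.08)"
```

```text
t 6.9 a 0.107 rad 179.7mm (180.7) off 3.9 tilt 0.033 F tank xyz -2.5 -0.7 -4.8 F opening-dir -5.3 w 0.0098 g 59.2
[-0.0, -0.009, 0.029, -0.001] a=0.075
[0.0, -0.008, 0.029, -0.006] a=0.050
[0.0, -0.007, 0.029, -0.006] a=0.025
[-0.0, -0.007, 0.029, -0.006] a=0.000
```

Call:
move_arm(rows=[0,-0.006,0.02,-0.005,0,0,5,0,-0.005,0.02,-0.005,0,0,5,0,-0.005,0.015,-0.005,0,0,5])

```text
time: 7.2
ee_pos: [0.5037, -0.0466, 0.146]
eef_rot: [-3.125, 0.0, 2.586]
ft_force: [-2.3, 5.9, 8.1]
width: 0.0101
grasp_force: 61.4
```

```bash
python3 -c "from h import *; st()"
```

```text
t 7.2 a 0.065 rad 179.5mm (180.7) off 3.9 tilt 0.017 F tank xyz 3.7 5.1 8.1 F opening-dir 8.9 w 0.0101 g 61.4
```

Call:
move_arm(rows=[0,0,0,0,0,0,5,0,0,0,0,0,0,5])

```text
time: 7.4
ee_pos: [0.5036, -0.0467, 0.1458]
eef_rot: [-3.124, 0.0, 2.586]
ft_force: [-2.2, 3.5, 5.9]
width: 0.0097
grasp_force: 61.1
```

```bash
python3 -c "
from h import *; st()
cv2.imwrite('pics/sc3.png',cv2.resize(read_camera('scene')[100:340,180:500],None,fx=2.4,fy=2.4))"
```

```text
t 7.4 a 0.064 rad 179.5mm (180.7) off 3.9 tilt 0.017 F tank xyz 1.8 3.7 5.9 F opening-dir 6.1 w 0.0097 g 61.1
```

View pics/sc3.png

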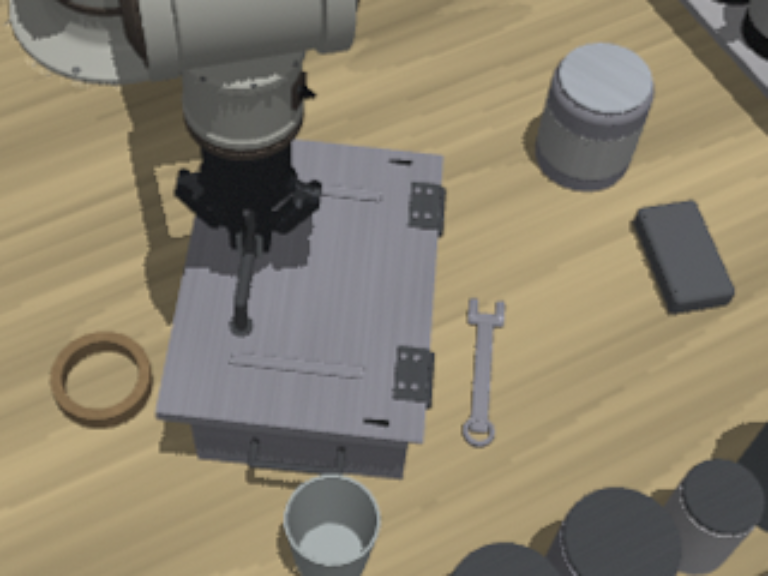

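The scene view shows the lid almost level on the tank, with its front edge from (200,190) to (160,412) and the neighbouring things undisturbed. I press down in small steps from here.

Call:
move_arm(rows=[0,-0.001,0.005,0,0,0,5,0,-0.001,0.005,0,0,0,5,0,-0.001,0.005,0,0,0,5])

```text
time: 7.75
ee_pos: [0.5034, -0.0471, 0.1439]
eef_rot: [-3.124, 0.0, 2.586]
ft_force: [-4.2, 2.8, 12.7]
width: 0.0102
grasp_force: 61.9
```

```bash
python3 -c "from h import *; st(); print(cur()[0])"
```

```text
t 7.75 a 0.053 rad 179.4mm (180.7) off 3.9 tilt 0.018 F tank xyz 0.2 5.0 12.7 F opening-dir 12.2 w 0.0102 g 61.9
[ 0.50338192 -0.04708539  0.14386071]
```

Call:
move_arm(rows=[0,0,0.004,0,0,0,5,0,0,0.003,0,0,0,5])

```text
time: 7.95
ee_pos: [0.5033, -0.0473, 0.1429]
eef_rot: [-3.124, 0.0, 2.586]
ft_force: [-7.9, 0.2, 13.8]
width: 0.0092
grasp_force: 62.0
```

```bash
python3 -c "from h import *; st(); print(cur()[0])"
```

```text
t 7.95 a 0.048 rad 179.3mm (180.7) off 3.9 tilt 0.018 F tank xyz -4.0 6.8 13.8 F opening-dir 12.0 w 0.0092 g 62.0
[ 0.50326907 -0.04730932  0.14289053]
```

Call:
move_arm(rows=[0.002,-0.002,0.004,0,0,0,5,0.002,-0.002,0.004,0,0,0,5])

```text
time: 8.15
ee_pos: [0.5031, -0.0475, 0.1419]
eef_rot: [-3.124, 0.002, 2.586]
ft_force: [1.8, 1.8, 9.4]
width: 0.0097
grasp_force: 61.6
```

```bash
python3 -c "from h import *; st(); print(cur()[0])"
```

```text
t 8.15 a 0.042 rad 179.3mm (180.7) off 4.0 tilt 0.017 F tank xyz 2.5 -0.6 9.4 F opening-dir 9.7 w 0.0097 g 61.6
[ 0.50306247 -0.04753347  0.14187267]
```

Call:
move_arm(rows=[0,-0.001,0.004,0,0,0,5,0,-0.001,0.004,0,0,0,5])

```text
time: 8.35
ee_pos: [0.503, -0.0477, 0.141]
eef_rot: [-3.125, 0.002, 2.586]
ft_force: [-2.0, 2.8, 19.0]
width: 0.0099
grasp_force: 62.5
```

```bash
python3 -c "from h import *; st(); print(cur()[0])"
```

```text
t 8.35 a 0.037 rad 179.3mm (180.7) off 3.9 tilt 0.017 F tank xyz 1.3 3.2 19.0 F opening-dir 18.5 w 0.0099 g 62.5
[ 0.50299065 -0.04774025  0.14098847]
```

Call:
move_arm(rows=[0,0,0,0,0,0,5])

```text
time: 8.45
ee_pos: [0.503, -0.0477, 0.141]
eef_rot: [-3.125, 0.002, 2.586]
ft_force: [-1.6, 3.3, 16.6]
width: 0.0098
grasp_force: 62.2
```

```bash
python3 -c "
from h import *; st(); print(cur()[0])
for n in ('top','scene'):
  im=read_camera(n); cv2.imwrite('pics/%s4.png'%n,im)
st()
t=cv2.imread('pics/top4.png')[150:360,210:430]; s=cv2.imread('pics/scene4.png')[130:310,230:380]
cv2.imwrite('pics/c4.png',np.hstack([cv2.resize(t,(400,382),interpolation=2),cv2.resize(s,(318,382),interpolation=2)]))"
```

```text
t 8.45 a 0.037 rad 179.2mm (180.7) off 3.9 tilt 0.017 F tank xyz 1.9 3.1 16.6 F opening-dir 16.5 w 0.0098 g 62.2
[ 0.50298924 -0.04771102  0.14099292]
t 8.55 a 0.037 rad 179.3mm (180.7) off 3.9 tilt 0.017 F tank xyz 0.9 2.7 15.1 F opening-dir 14.7 w 0.01 g 62.2
```

View pics/c4.png

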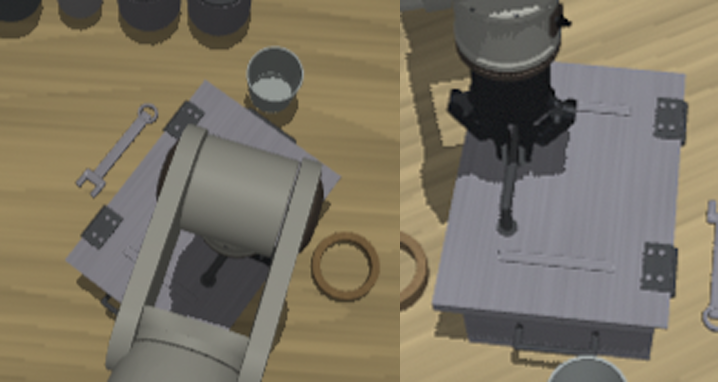

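```bash
python3 -c "
from h import *
def K(n):
  c=calibration(n); f=240/np.tan(np.radians(c['fovy']/2)); return np.array([[f,0,c['cx']],[0,f,c['cy']],[0,0,1]])@np.array(c['extrinsics'])[:3]
for a,b in (((397,247.8),(246.5,275.1)),((323.9,195.1),(355.9,284.6))):
  q=cv2.triangulatePoints(K('top'),K('scene'),np.array(a).reshape(2,1),np.array(b).reshape(2,1)).ravel(); q=q[:3]/q[3]
  print(q,(q-O)@X,(q-O)@Y, proj('top',q)-a,proj('scene',q)-b)
"
```

```text
[ 0.6085408  -0.18913693  0.09980051] -0.12493867934832073 -0.16024404021313485 [[-0.55690162 -0.19731375]] [[-0.8178595   0.09742033]]
[0.73485483 0.00851173 0.10604768] 0.1095993076476597 -0.16373106144204183 [[-0.6586731 -0.3359248]] [[-1.05468864  0.14317425]]
```

Call:
move_arm(rows=[0,0,0.002,0,0,0,5,0,0,0.002,0,0,0,5])

```text
time: 8.75
ee_pos: [0.5029, -0.0478, 0.1406]
eef_rot: [-3.124, 0.002, 2.586]
ft_force: [-3.8, 2.8, 19.9]
width: 0.0097
grasp_force: 62.6
```

```bash
python3 -c "from h import *; st(); print(cur()[0])"
```

```text
t 8.75 a 0.034 rad 179.2mm (180.7) off 3.9 tilt 0.017 F tank xyz 0.4 4.7 19.9 F opening-dir 19.3 w 0.0097 g 62.6
[ 0.50293512 -0.04780463  0.14058785]
```

Triangulation puts the lid's front corners at z about 0.100 and the rear corners at about 0.106, so it is near level. To check the catch, I ease up gently while still holding.

Call:
move_arm(rows=[0,0,-0.007,0,0,0,5,0,0,-0.007,0,0,0,5,0,0,-0.007,0,0,0,5,0,0,0,0,0,0,5])

```text
time: 9.15
ee_pos: [0.503, -0.0476, 0.1419]
eef_rot: [-3.125, 0.001, 2.586]
ft_force: [10.2, 1.4, -8.3]
width: 0.0099
grasp_force: 59.9
```

```bash
python3 -c "from h import *; st(); print(cur()[0])"
```

```text
t 9.15 a 0.042 rad 179.4mm (180.7) off 4.0 tilt 0.017 F tank xyz 6.5 -7.9 -8.3 F opening-dir -6.1 w 0.0099 g 59.9
[ 0.50298316 -0.04757903  0.14187639]
```

The hand came up only 1.3 mm and the handle now pulls it down with 8 N, at a height where the unlatched lid pushed up with more than 10 N. So the catch is holding. I relax the force, then let go and retreat.

Call:
move_arm(rows=[0.001,0.002,0.004,0,0,0,5,-0.005,0,0.003,0,0,0,5,0,0,0,0,0,0,32,0,0,0,0,0,0,32,0,0,0,0,0,0,32])

```text
time: 9.65
ee_pos: [0.5028, -0.0478, 0.141]
eef_rot: [-3.123, -0.0, 2.586]
ft_force: [-0.1, 1.0, 0.3]
width: 0.0321
grasp_force: 0.0
```

```bash
python3 -c "from h import *; st(); print(cur()[0])"
```

```text
t 9.65 a 0.036 rad 179.4mm (180.7) off 4.0 tilt 0.018 F tank xyz 0.8 0.6 0.3 F opening-dir 0.5 w 0.0321 g 0.0
[ 0.5028107  -0.04780663  0.14098572]
```

Call:
move_arm(rows=[0,0,-0.08,0,0,0,32,0,0,-0.15,0,0,0,32,0,0,-0.2,0,0,0,32,0,0,-0.25,0,0,0,32,0,0,-0.3,0,0,0,32])

```text
time: 10.15
ee_pos: [0.5037, -0.0454, 0.2897]
eef_rot: [-3.123, -0.001, 2.586]
ft_force: [1.6, -0.4, 0.4]
width: 0.0319
grasp_force: 0.0
```

Call:
move_arm(rows=[0,0.3,-0.05,0,0,0,32,0,0.3,-0.05,0,0,0,32,0,0.3,0,0,0,0,32,0,0.3,0,0,0,0,32,0,0,0,0,0,0,32])

```text
time: 10.65
ee_pos: [0.6007, 0.1115, 0.2993]
eef_rot: [-3.124, -0.002, 2.59]
ft_force: [0.4, -1.1, -0.6]
width: 0.032
grasp_force: 0.0
```

```bash
python3 -c "
from h import *; st()
for n in ('top','scene'): cv2.imwrite('pics/%s5.png'%n,read_camera(n))
t=cv2.imread('pics/top5.png')[150:360,210:430]; s=cv2.imread('pics/scene5.png')[130:310,230:380]
cv2.imwrite('pics/c5.png',np.hstack([cv2.resize(t,(400,382),interpolation=2),cv2.resize(s,(318,382),interpolation=2)]))"
```

```text
t 10.65 a 1.391 rad 209.8mm (180.7) off 4.5 tilt 0.018 F tank xyz -0.8 -0.9 -0.6 F opening-dir -0.7 w 0.032 g 0.0
```

View pics/c5.png

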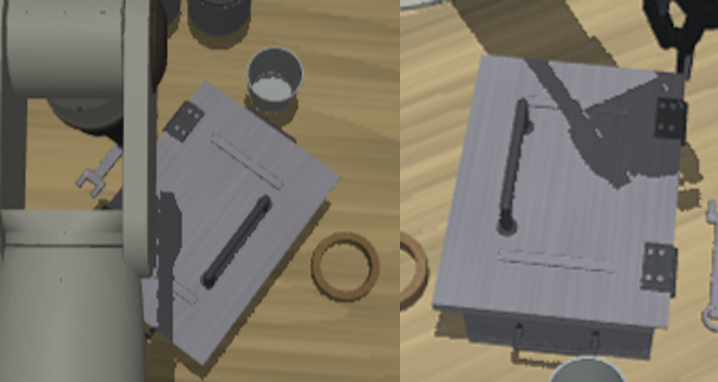

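The lid stays level after letting go, with its corners unchanged at (435,308) and (340,178) and the bystanders in place. I'll check numerically that it has not risen since it was pressed.

```bash
python3 -c "
from h import *
g=lambda n:cv2.cvtColor(cv2.imread('pics/%s.png'%n),6).astype(np.float32)
a,b=g('scene4'),g('scene5')
for x,y in ((236,255),(240,262)):
  p=(slice(y,y+30),slice(x,x+40)); print(cv2.phaseCorrelate(a[p],b[p],cv2.createHanningWindow((40,30),5)))
f=O+X*(.118-.238)-.162*Y
print(proj('scene',[f+.112*Zv,f+.119*Zv]))"
```

```text
((-0.04598603297938553, -0.1030973714501009), 0.9860813093185424)
((-0.033138924905017575, -0.07362226304108255), 1.0434021365642547)
[[247.18545795 273.59820476]
 [246.81225616 272.12539833]]
```

```bash
python3 -c "
from station import *
print(close_job())"
```

```text
the job is handed in; nothing more can be done
None
```

The lid was lowered in the grip the whole way without dropping, pressed shut at about 20 N until the catch held, and released; it had not risen afterwards, nothing else was moved, and the job is handed in.

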